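Clip two organ pipes into a rail in size order

TASK

Two loose tin organ pipes lie in wooden saddles beside a clip rail, whose two outer places already hold the longest and the shortest pipe of the set. Press each loose pipe down into the spring clips of one of the two empty middle places until it clicks fully home, about centred on its clips, so that the four pipes run in order of length from the longest to the shortest. Let go of both; either end of a pipe may face forward.

Things in the scene. Friction and masses are not known exactly. Their poses are not given: they have to be found in the camera images.
- rail: Fixed pale-wood board 130 x 320 mm (x, y), 12 mm thick; origin at the centre of its underside, z up. Four places at y = -112.5, -37.5, 37.5, 112.5 mm, the middle two empty. Each place has sprung steel clips at x = -35 and 35 mm (10 mm long, tips 57 mm up, guiding a pipe up to 8 mm off). A pipe lies along x; straight down with 10 to 15 N it clicks home: axis 38 mm up, middle at x = 0.
- rail_longest_mid (a point): Middle of the cylinder, on the axis, of the longest pipe (260 mm over all, 22 mm thick), fixed in one outer place of the rail (y = -112.5 or 112.5 mm, differing from run to run). The shortest pipe (120 mm) is fixed in the other outer place. x along the pipe.
- longer_pipe_mid (a point): Middle of the cylinder, on the axis, of the longer loose pipe: tin-grey, 22 mm thick, 215 mm over all: cylinder 170 mm, then a 45 mm tapered foot at -x. x along the pipe, roll of no account; 140 g, balanced near this point. It lies in a dark-wood saddle, axis 37 mm above the bench: base 110 x 60 x 10 mm, two ledges 12 mm thick, 50 mm wide, 35 mm high, 42 mm either side of this point; free between them.
- shorter_pipe_mid (a point): Middle of the cylinder, on the axis, of the shorter loose pipe: like the longer one, 22 mm thick, but 165 mm over all: cylinder 130 mm, then a 35 mm tapered foot at -x; 110 g. It lies in a like saddle of the same size, axis 37 mm above the bench. x along the pipe.
Not all that is in view belongs to the job. Leave any green or purple look-alike of the part that bears longer_pipe_mid alone.

How it is judged (in metres and radians):
At the end, for the whole second after the job is handed in: Longer loose pipe clipped in the middle place next to the longest pipe, shorter one next to the shortest, both at rest: axis within 5 mm of seated height and 6 mm sideways of its place, within 10 degrees of the rail's x (either way round), middle within 25 mm of its clips' middle (((y of rail_longest_mid in the frame of rail below 0 m and x of longer_pipe_mid in the frame of rail between -0.025 and 0.025 m and y of longer_pipe_mid in the frame of rail between -0.0435 and -0.0315 m and z of longer_pipe_mid in the frame of rail between 0.033 and 0.043 m and angle between the x axis of each of longer_pipe_mid, shorter_pipe_mid and the x axis of rail, either way round below 0.17 rad and x of shorter_pipe_mid in the frame of rail between -0.025 and 0.025 m and y of shorter_pipe_mid in the frame of rail between 0.0315 and 0.0435 m and z of shorter_pipe_mid in the frame of rail between 0.033 and 0.043 m) or (y of rail_longest_mid in the frame of rail above 0 m and x of longer_pipe_mid in the frame of rail between -0.025 and 0.025 m and y of longer_pipe_mid in the frame of rail between 0.0315 and 0.0435 m and z of longer_pipe_mid in the frame of rail between 0.033 and 0.043 m and angle between the x axis of each of longer_pipe_mid, shorter_pipe_mid and the x axis of rail, either way round below 0.17 rad and x of shorter_pipe_mid in the frame of rail between -0.025 and 0.025 m and y of shorter_pipe_mid in the frame of rail between -0.0435 and -0.0315 m and z of shorter_pipe_mid in the frame of rail between 0.033 and 0.043 m)) and linear speed of each of longer_pipe, shorter_pipe below 0.03 m/s); the robot touches nothing.
It also fails if it takes over 58 s, if anything falls off the work surface, if the arm or the gripper's body presses on something with over 40 N, if the wrist force passes 120 N, or if a joint passes its speed limit or range.

ROBOT

A 7-joint arm with a two-finger parallel gripper is mounted at the origin on the work surface. World frame = base frame: x ahead of the robot, y to its left, z up, the work surface at z = 0. Lengths are in m, angles in degrees, forces in N, time in s.
With the tool pointing down it reaches from about 0.425 to 0.875 m from the base axis. Payload 4.7 kg.
Tool frame: the origin (TCP) lies midway between the tips of the shut fingers; the grasp point (between the pads) lies 19 mm behind it; z points along the fingers, x is the direction in which the jaws open and shut, and the axes are right-handed (so a half turn about z gives the same grasp; the last joint's range is limited). The gripper opens to 87 mm and grips with 3 to 60 N. Pads are 19 mm wide; open, the fingers measure 117 mm over their backs; the gripper's body (75 mm by 190 mm) begins 51 mm behind the grasp point.
Start: joints at [75.292, 18.392, -4.016, 83.108, 1.295, 78.541, -3.26], TCP at [0.174, -0.626, 0.194] pointing down, gripper open.
Joint ranges: [-163.93, 163.93], [-17.29, 119.83], [-79.2, 71.16], [3.27, 140.29], [-89.18, 269.18], [5.43, 117.66], [-154.24, 154.24]. Speed limits (degrees/s): [147.25, 147.25, 180, 180, 180, 180, 180].

INTERFACE

Orientations are given as [roll, pitch, yaw] about the fixed x, y, z axes, in that order (R = Rz(yaw) Ry(pitch) Rx(roll)).
In Python, from cell import telemetry, optics, env gives the robot as it stands.
- The arm moves only by the tool arm_command, never from a script. Its arguments are lists of equal length, an entry for each row: "translation": the shift along the tool's x, y, z in cm, a list of three; "twist": the turn about the tool's z in degrees. In form: {"translation": [[x, y, z], ...], "twist": [twist, ...]}. A call has 1 to 10 rows; each row shifts and turns the pose as measured when the row begins, along the tool's axes as they then stand; what a row does not reach is not made up. A row lasts 1/8 s, in which the tool goes at most 62.5 mm and 10.7 degrees, less where a joint would pass 70% of its speed; a pose out of reach is approached as far as the arm can. A call is refused whole if a number of a shift passes 6.25 or a number of a turn 10.7, either way. A call with a gripper value outside its range is refused whole. "grip" is the opening in per cent of the stroke, from 0 (shut) to 100 (fully open), set as the call begins (left out, the last holds). The fingers move at their own pace and stop on an object; "force" is the grip in N (left out, the last holds). Time passes only in rows, so rows that do not move let the fingers close. It gives the time, the measured TCP pose, the force and the opening at its end, in the units of the state.
- telemetry.get_obs(): the state, without advancing time (a new reading comes with each control period).
- optics.read_camera(name): name is "side" or "top"; returns a dict with "img" (384x512x3 uint8, blue, green, red), "fx", "fy", "cx", "cy" (pixels), "dist" ([k1, k2, p1, p2, k3] as OpenCV has them; the pictures are not rectified), "extrinsics" (4x4, takes a point from camera to world coordinates). Camera axes: x right, y up, looking along -z (the intrinsics and any distortion apply to the point x, -y, -z); pixel columns grow to the right and rows downward; lengths in m; the calibration is good to about 2 mm. A picture is of the moment at which its call begins. There is no depth.
- env.sign_off(): hands the job in, once; it reports no verdict.
The state is a dict: "time_s": time; "qpos": joint angles; "joint_velocities": joint speeds; "effort": joint torques, N m; "tool_pos": TCP position; "tool_rot": TCP orientation; "force": force on the tool from outside, world axes, zero at the start; "wrist_torque": the same for the moment, N m; "grip_width": finger opening in m.
Only numpy, scipy, OpenCV 4.12 (cv2) and the standard library are available. Lean on these libraries where they do the work, as an engineer would, in place of code of your own. Each camera call takes 0.05 s, during which the arm holds its last target. There are 200 camera calls.

## Working session

There is one attempt and no reset: what is moved stays moved. The work goes in short steps, Python scripts to look and compute and a tool call to move; the robot and the scene stay as the last step left them, time stands still between calls to the robot, and variables do not carry over. Pictures are saved under pics/ and viewed, about 8 in all and at most 12, crops included, and the job is handed in when it is done.

Besides the shell and the picture viewer there is one more tool, called after ">>>" by a JSON object that holds its "fn" and its "kwargs", one argument or row to a line. arm_command: Moves the arm, as the interface text tells. Its arguments: {"type":"object","properties":{"translation":{"type":"array","items":{"type":"array","items":{"type":"number"}}},"twist":{"type":"array","items":{"type":"number"}},"grip":{"type":"number"},"force":{"type":"number"}},"required":["translation","twist"]}

```bash
mkdir -p pics; ls; cat > h.py <<'E'
import numpy as np, cv2
from cell import telemetry, optics, env
def cam(n):
    c=optics.read_camera(n); c['K']=np.array([[c['fx'],0,c['cx']],[0,c['fy'],c['cy']],[0,0,1]]); c['dist']=np.array(c['dist'],float); c['extrinsics']=np.array(c['extrinsics']); return c
def ray(c,px):
    p=cv2.undistortPoints(np.array(px,float).reshape(-1,1,2),c['K'],c['dist']).reshape(-1,2)
    d=np.c_[p[:,0],-p[:,1],-np.ones(len(p))]@c['extrinsics'][:3,:3].T
    return c['extrinsics'][:3,3],d
def onz(c,px,z):
    o,d=ray(c,px); return o+d*((z-o[2])/d[:,2])[:,None]
def proj(c,P):
    P=np.atleast_2d(P); q=(P-c['extrinsics'][:3,3])@c['extrinsics'][:3,:3]; q=q*[1,-1,-1]
    return cv2.projectPoints(q,np.zeros(3),np.zeros(3),c['K'],c['dist'])[0].reshape(-1,2)
def tri(c1,p1,c2,p2):
    o1,d1=ray(c1,p1); o2,d2=ray(c2,p2); out=[]
    for a,b in zip(d1,d2):
        s=np.linalg.lstsq(np.c_[a,-b],o2-o1,rcond=None)[0]; A=o1+a*s[0];B=o2+b*s[1]; out.append(np.r_[(A+B)/2,np.linalg.norm(A-B)])
    return np.array(out)
E
python3 - <<'E'
from h import *
for n in ('top','side'):
    c=cam(n); cv2.imwrite(f'pics/{n}0.png',cv2.resize(c['img'],(800,600),interpolation=cv2.INTER_CUBIC)); print(n,c['K'].round(1).tolist(),c['dist'],c['extrinsics'].round(3).tolist())
print(telemetry.get_obs())
E
```

```text
pics
top [[393.7, 0.0, 258.3], [0.0, 393.7, 194.6], [0.0, 0.0, 1.0]] [9.09929019e-05 0.00000000e+00 0.00000000e+00 0.00000000e+00
 0.00000000e+00] [[0.015, 0.988, -0.155, 0.315], [-1.0, 0.014, -0.012, 0.015], [-0.01, 0.155, 0.988, 0.911], [0.0, 0.0, 0.0, 1.0]]
side [[390.1, 0.0, 256.4], [0.0, 390.1, 196.6], [0.0, 0.0, 1.0]] [-0.02095622  0.          0.          0.          0.        ] [[-0.685, 0.437, -0.583, -0.213], [-0.728, -0.386, 0.566, 0.652], [0.022, 0.813, 0.582, 0.713], [0.0, 0.0, 0.0, 1.0]]
{'time_s': 0.1, 'qpos': array([75.29389604, 18.43430267, -4.01546012, 83.16810428,  1.29433969,
       78.54107854, -3.26129122]), 'joint_velocities': array([-0.00498962,  0.05883898, -0.02656228, -0.11659173, -0.08343361,
        0.10139675,  0.03072196]), 'effort': array([ 4.11800966e-04, -4.92571378e+01, -4.05724961e-01, -3.13397527e+01,
       -6.41585025e-02,  3.95025162e-02,  6.43851240e-05]), 'tool_pos': array([ 0.17366414, -0.6258024 ,  0.19267501]), 'tool_rot': array([ 1.79995130e+02,  9.82899052e-02, -7.44857921e+01]), 'force': array([-0.38901678,  0.0207526 , -0.72361387]), 'wrist_torque': array([-0.02762436, -0.01265071, -0.00410647]), 'grip_width': 0.08721279432821441}
```

View pics/top0.png

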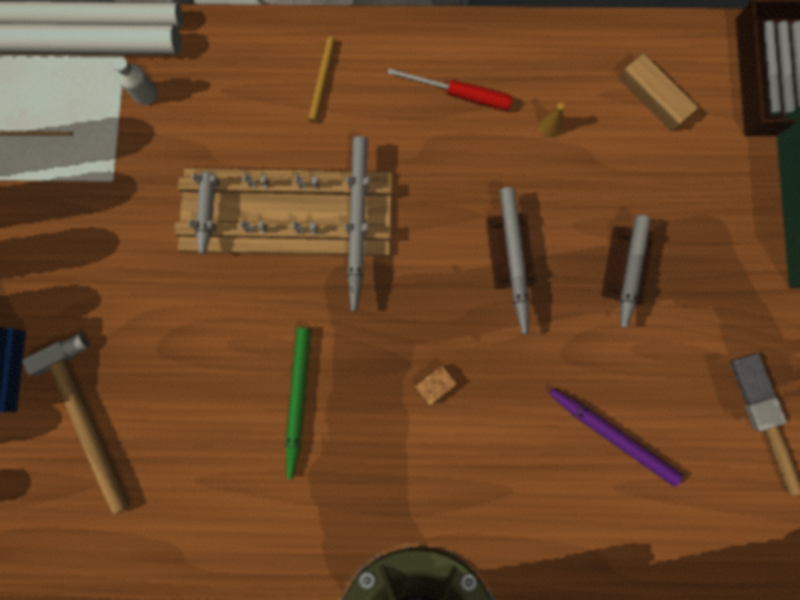

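View pics/side0.png

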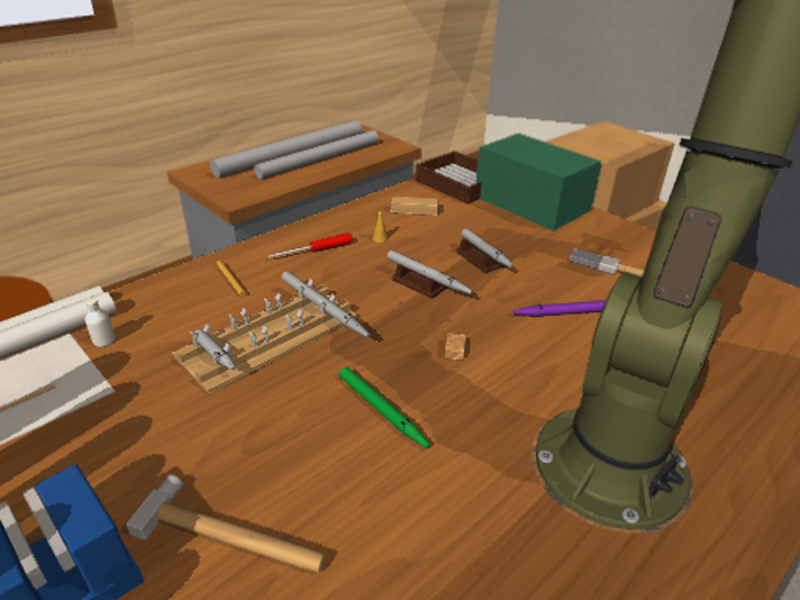

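Longest pipe stands in the right-hand (−y) place of the rail (357,220), the shortest at (205,212), and the empty places are at about (305,205) and (255,205). Candidates for loose pipes: grey long (515,260) and grey short (635,270), both in saddles. The green (298,400) and purple (615,435) look-alikes, the grey bars (90,25) and the box of tubes (780,60) are rejected. Of the two grey ones I take the longer for longer_pipe.

```bash
cat > meas.py <<'E'
from h import *
S=.64
def grey(c,seed,box):
    hsv=cv2.cvtColor(c['img'],cv2.COLOR_BGR2HSV); m=((hsv[...,1]<60)&(hsv[...,2]>60)).astype(np.uint8)
    roi=np.zeros_like(m); x0,y0,x1,y1=[int(v*S) for v in box]; roi[y0:y1,x0:x1]=1; m&=roi
    n,l,st,_=cv2.connectedComponentsWithStats(m)
    k=1+np.argmax(st[1:,4]); mm=l==k; ys,xs=np.nonzero(mm)
    p=np.c_[xs,ys].astype(float); ctr=p.mean(0); v=np.linalg.svd(p-ctr,full_matrices=False)[2][0]; t=(p-ctr)@v
    if v[1]<0: v=-v;t=-t   # v points down in picture = towards foot
    # the axis line: midline through bins in the cylinder
    a,b=t.min()-.5,t.max()+.5
    return ctr+v*a,ctr+v*b,len(p),mm
def top_rail(c):
    hsv=cv2.cvtColor(c['img'],cv2.COLOR_BGR2HSV); return hsv
E
python3 - <<'E'
from meas import *
T=cam('top');D=cam('side')
B={'longer':((485,170,550,345),(375,240,485,305)),'shorter':((600,200,670,340),(450,220,520,278)),'longest':((335,125,385,320),(270,262,385,345))}
vis=[T['img'].copy(),D['img'].copy()]
for n,(b1,b2) in B.items():
    g1=grey(T,None,b1);g2=grey(D,None,b2)
    for v,g in zip(vis,(g1,g2)):
        v[g[3]]=(0,0,255)
        for q in g[:2]: cv2.circle(v,tuple(int(round(x)) for x in q),2,(0,255,0),-1)
    r=tri(T,g1[:2],D,g2[:2]); print(n,g1[2],g2[2],r.round(4).tolist(),'len',np.linalg.norm(r[0,:3]-r[1,:3]).round(4),'yaw',np.degrees(np.arctan2(*(r[0,:3]-r[1,:3])[[1,0]])).round(2))
    h=.037 if n!='longest' else .038; q=onz(T,g1[:2],h); print('   top@h',q.round(4).tolist(),np.linalg.norm(q[0]-q[1]).round(4))
hsv=cv2.cvtColor(T['img'],cv2.COLOR_BGR2HSV)
for p in ((240,190),(270,210),(225,230),(340,400),(430,150)): print(p,hsv[int(p[1]*S),int(p[0]*S)])
a=vis[0][80:220,100:440];b=vis[1][140:260,90:340]
cv2.imwrite('pics/m.png',np.vstack([cv2.resize(a,(700,288)),cv2.resize(b,(700,300))]))
E
```

```text
longer 779 347 [[0.6308, -0.1225, 0.0363, 0.0017], [0.4129, -0.1486, 0.0337, 0.0039]] len 0.2195 yaw 6.83
   top@h [[0.6299, -0.1229, 0.037], [0.414, -0.1468, 0.037]] 0.2172
shorter 620 214 [[0.5908, -0.3207, 0.038, 0.0039], [0.4241, -0.2898, 0.0326, 0.0033]] len 0.1696 yaw -10.48
   top@h [[0.5896, -0.3223, 0.037], [0.4248, -0.2872, 0.037]] 0.1685
longest 880 484 [[0.7056, 0.0969, 0.0409, 0.0034], [0.4406, 0.0971, 0.0361, 0.0048]] len 0.2651 yaw -0.03
   top@h [[0.7055, 0.096, 0.038], [0.4421, 0.0985, 0.038]] 0.2634
(240, 190) [ 17 142 126]
(270, 210) [ 17 139 161]
(225, 230) [ 15 139 114]
(340, 400) [ 13 179  97]
(430, 150) [ 13 182 112]
```

View pics/m.png

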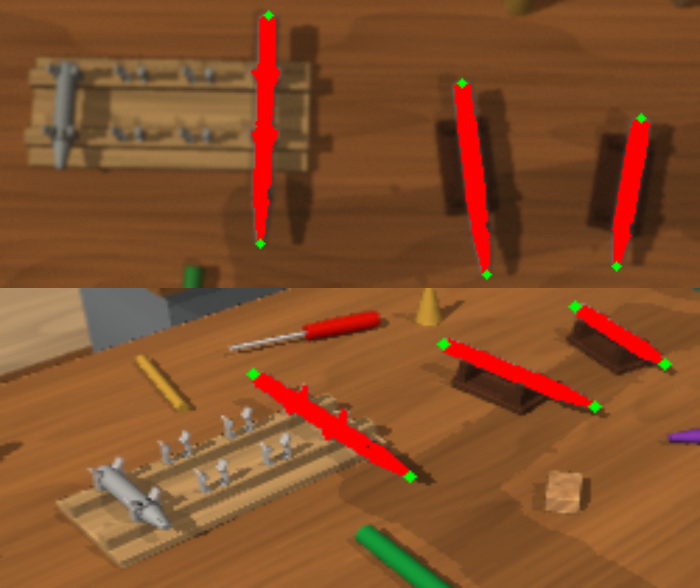

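The crop shows both grey pipes (top view (515,260) and (635,270) at full scale) masked cleanly with ends marked right. Lengths 217 and 168 mm and heights of about 36 mm match the text. Now the rail.

```bash
python3 - <<'E'
from meas import *
T=cam('top');D=cam('side')
def board(c,box):
    hsv=cv2.cvtColor(c['img'],cv2.COLOR_BGR2HSV); m=((hsv[...,1]<162)).astype(np.uint8)
    roi=np.zeros_like(m); x0,y0,x1,y1=[int(v*S) for v in box]; roi[y0:y1,x0:x1]=1; m&=roi
    m=cv2.morphologyEx(m,cv2.MORPH_CLOSE,np.ones((5,5)));m=cv2.morphologyEx(m,cv2.MORPH_OPEN,np.ones((7,7)))
    k=max(cv2.findContours(m,0,1)[0],key=cv2.contourArea); h=cv2.convexHull(k)
    ap=cv2.approxPolyN(h,4)[0] if hasattr(cv2,'approxPolyN') else None
    return cv2.minAreaRect(k),ap,k
r,ap,k=board(T,(150,150,410,270)); 
q=onz(T,cv2.boxPoints(r),.012); print('rect',r,q.round(4).tolist(),'ctr',q.mean(0).round(4),[np.linalg.norm(q[i]-q[i-1]).round(4) for i in range(4)])
e=[q[i]-q[i-1] for i in range(4)]; print('edge yaw',[np.degrees(np.arctan2(v[1],v[0])).round(1) for v in e])
print('poly top',ap.tolist(),onz(T,ap,.012).round(4).tolist())
r2,ap2,k2=board(D,(160,270,390,400)); print('poly side',ap2.tolist(),onz(D,ap2,.012).round(4).tolist())
# empty clips
for c,n,box in ((T,'top',(235,165,330,245)),(D,'side',(225,285,310,350))):
    hsv=cv2.cvtColor(c['img'],cv2.COLOR_BGR2HSV); m=((hsv[...,1]<75)&(hsv[...,2]>60)).astype(np.uint8)
    roi=np.zeros_like(m); x0,y0,x1,y1=[int(v*S) for v in box]; roi[y0:y1,x0:x1]=1; m&=roi
    N,l,st,ce=cv2.connectedComponentsWithStats(m)
    for i in range(1,N):
        if st[i,4]>3: print(n,ce[i].round(1),st[i].tolist(),onz(c,ce[i],.045).round(3)[0,:2])
g=grey(T,None,(190,165,225,260)); print('shortest',onz(T,g[:2],.038).round(4).tolist())
v=np.hstack([cv2.resize(T['img'][95:175,105:260],None,fx=2.5,fy=2.5),cv2.resize(D['img'][165:255,105:255],None,fx=2.22,fy=2.22)[:200]]) ; cv2.imwrite('pics/r.png',cv2.resize(v,None,fx=1.1,fy=1.6))
E
```

```text
rect ((181.5, 133.5), (75.0, 139.0), 90.0) [[0.6922, 0.3831, 0.012], [0.6959, 0.0473, 0.012], [0.5115, 0.044, 0.012], [0.5072, 0.3695, 0.012]] ctr [0.6017 0.211  0.012 ] [np.float64(0.1854), np.float64(0.3358), np.float64(0.1844), np.float64(0.3256)]
edge yaw [np.float64(4.2), np.float64(-89.4), np.float64(-179.0), np.float64(90.8)]
poly top [[249, 174], [111, 160], [114, 108], [252, 93]] [[0.5043, 0.0485, 0.012], [0.5336, 0.3738, 0.012], [0.6618, 0.3761, 0.012], [0.7035, 0.0451, 0.012]]
poly side [[238, 204], [133, 252], [104, 222], [197, 175]] [[0.4968, 0.0384, 0.012], [0.52, 0.3735, 0.012], [0.6817, 0.3741, 0.012], [0.7086, 0.0345, 0.012]]
top [159.  115.3] [156, 112, 7, 8, 24] [0.633 0.257]
top [168.7 115.5] [167, 112, 4, 8, 23] [0.633 0.235]
top [191.5 115.9] [189, 113, 6, 7, 23] [0.632 0.182]
top [201.  116.1] [199, 113, 4, 7, 18] [0.632 0.16 ]
top [157.4 144.7] [154, 142, 8, 6, 24] [0.563 0.257]
top [167. 145.] [165, 142, 5, 7, 21] [0.562 0.235]
top [190.3 145.6] [188, 143, 6, 6, 19] [0.561 0.182]
top [199.7 145.4] [198, 143, 4, 6, 21] [0.562 0.161]
side [193.  185.2] [185, 182, 13, 10, 74] [0.626 0.107]
side [178.  192.1] [176, 188, 4, 10, 25] [0.626 0.162]
side [171.3 195.5] [169, 191, 6, 9, 22] [0.624 0.186]
side [156.  201.8] [154, 197, 5, 11, 26] [0.627 0.236]
side [191.8 202.7] [190, 198, 4, 10, 28] [0.556 0.162]
side [148.9 205.8] [147, 202, 5, 8, 20] [0.623 0.261]
side [185.  206.6] [183, 202, 5, 9, 23] [0.553 0.187]
side [169.3 213.5] [167, 208, 5, 11, 32] [0.556 0.237]
side [162.  217.5] [160, 213, 5, 9, 22] [0.554 0.262]
side [145.  221.3] [144, 219, 3, 5, 13] [0.57  0.304]
shortest [[0.6485, 0.3234, 0.038], [0.5242, 0.3233, 0.038]]
```

View pics/r.png

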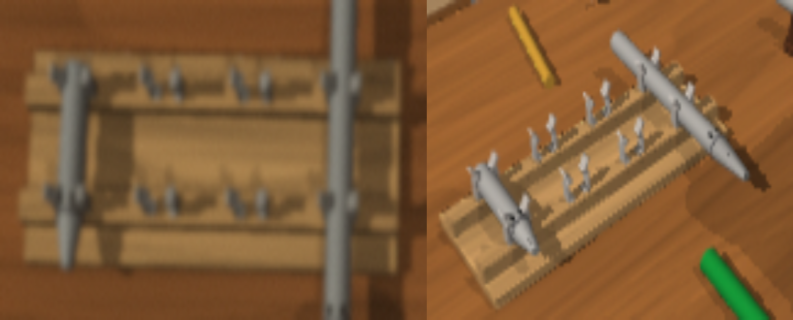

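Both views agree on the empty clips. Next to the longest pipe the place is at y≈0.172, the other is at y≈0.247, clip middle x≈0.595, yaw≈0. Writing a small row calculator and setting out for the shorter pipe.

```bash
cat > plan.py <<'E'
import sys; from h import *
def plan(p,yaw,n):
    s=telemetry.get_obs(); a=np.array(s['tool_pos']); y0=s['tool_rot'][2]
    print('t',s['time_s'],a.round(4),s['tool_rot'].round(2),'F',s['force'].round(1),'w',round(s['grip_width'],4))
    dy=(yaw-y0+180)%360-180; d=(np.array(p)-a)/n*100; T=[]
    for i in range(n):
        y=np.radians(y0+dy*i/n); R=np.array([[np.cos(y),np.sin(y),0],[np.sin(y),-np.cos(y),0],[0,0,-1]]); T.append((R.T@d).round(1).tolist())
    print(T,[round(-dy/n,1)]*n)
if __name__=='__main__':
    v=[float(x) for x in sys.argv[1:]]; plan(v[:3],v[3],int(v[4]))
E
python3 plan.py .5255 -.309 .15 -101.3 10
python3 - <<'E'
from meas import *
T=cam('top');D=cam('side')
a=[(168.7,115.5),(191.5,115.9),(201,116.1),(167,145),(190.3,145.6),(199.7,145.4)]
b=[(156,201.8),(171.3,195.5),(178,192.1),(169.3,213.5),(185,206.6),(191.8,202.7)]
print(tri(T,a,D,b).round(4))
E
```

```text
t 0.3 [ 0.1738 -0.6262  0.1933] [ 1.800e+02  4.000e-02 -7.449e+01] F [0.6 0.1 0.5] w 0.0869
[[-2.1, -4.2, 0.4], [-2.3, -4.1, 0.4], [-2.5, -4.0, 0.4], [-2.7, -3.9, 0.4], [-2.9, -3.8, 0.4], [-3.0, -3.6, 0.4], [-3.2, -3.5, 0.4], [-3.4, -3.3, 0.4], [-3.5, -3.2, 0.4], [-3.7, -3.0, 0.4]] [np.float64(2.7), np.float64(2.7), np.float64(2.7), np.float64(2.7), np.float64(2.7), np.float64(2.7), np.float64(2.7), np.float64(2.7), np.float64(2.7), np.float64(2.7)]
[[0.6324 0.2346 0.0419 0.0031]
 [0.6332 0.1824 0.039  0.0028]
 [0.6319 0.1598 0.0416 0.0032]
 [0.5624 0.2353 0.0406 0.003 ]
 [0.5627 0.1826 0.0378 0.0024]
 [0.5619 0.16   0.0412 0.0037]]
```

>>> {"fn": "arm_command", "kwargs": {
  "translation": [
    [-2.1, -4.2, 0.4],
    [-2.3, -4.1, 0.4],
    [-2.5, -4.0, 0.4],
    [-2.7, -3.9, 0.4],
    [-2.9, -3.8, 0.4],
    [-3.0, -3.6, 0.4],
    [-3.2, -3.5, 0.4],
    [-3.4, -3.3, 0.4],
    [-3.5, -3.2, 0.4],
    [-3.7, -3.0, 0.4]
  ],
  "twist": [2.7, 2.7, 2.7, 2.7, 2.7, 2.7, 2.7, 2.7, 2.7, 2.7],
  "grip": 75
}}

```text
time_s: 1.65
tool_pos: [0.5348, -0.3094, 0.1526]
tool_rot: [-179.9, -0.3, -103.1]
force: [0.5, -0.4, -0.4]
grip_width: 0.065
```

```bash
python3 plan.py .5255 -.309 .1 -101.3 2
```

```text
t 1.65 [ 0.5348 -0.3094  0.1526] [-179.9    -0.3  -103.06] F [ 0.5 -0.4 -0.4] w 0.065
[[0.1, 0.5, 2.6], [0.1, 0.5, 2.6]] [np.float64(-0.9), np.float64(-0.9)]
```

>>> {"fn": "arm_command", "kwargs": {
  "translation": [
    [0.1, 0.5, 2.6],
    [0.1, 0.5, 2.6],
    [0, 0, 0]
  ],
  "twist": [-0.9, -0.9, 0]
}}

```text
time_s: 2.02
tool_pos: [0.5294, -0.3031, 0.0997]
tool_rot: [-179.8, -0.2, -100.6]
force: [0.2, -0.0, 0.2]
grip_width: 0.0653
```

```bash
python3 plan.py .5255 -.309 .02 -101.3 3; python3 - <<'E'
from h import *
T=cam('top');D=cam('side'); s=telemetry.get_obs(); p=s['tool_pos']; 
v=[]
for c in (T,D):
    im=cv2.resize(c['img'],None,fx=4,fy=4,interpolation=cv2.INTER_CUBIC)
    for P,col in (((.5255,-.309,.037),(0,0,255)),(p,(0,255,0))):
        q=(proj(c,P)[0]*4).astype(int); cv2.circle(im,tuple(int(x) for x in q),4,col,-1)
    x,y=(proj(c,(.5255,-.309,.037))[0]*4).astype(int); v.append(im[max(0,y-260):,max(0,x-200):][:500,:395])
h=min(a.shape[0] for a in v); cv2.imwrite('pics/g1.png',np.hstack([a[:h] for a in v]))
E
```

```text
t 2.025 [ 0.5294 -0.3031  0.0997] [-1.7978e+02 -1.5000e-01 -1.0064e+02] F [ 0.2 -0.   0.2] w 0.0653
[[0.2, 0.1, 2.7], [0.2, 0.1, 2.7], [0.2, 0.1, 2.7]] [np.float64(0.2), np.float64(0.2), np.float64(0.2)]
```

View pics/g1.png

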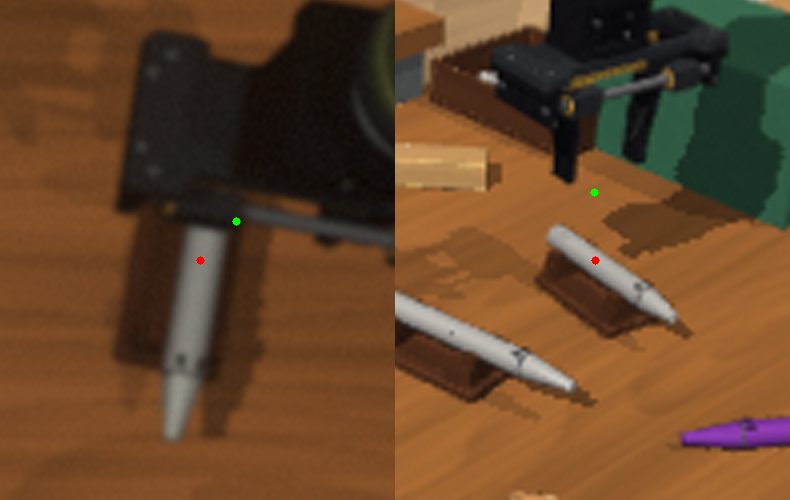

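The crop shows the gripper above the grey short pipe, and the target dot (200,260 / 595,260) sits on the cylinder's middle in both views. Descending.

>>> {"fn": "arm_command", "kwargs": {
  "translation": [
    [0.2, 0.1, 2.7],
    [0.2, 0.1, 2.7],
    [0.2, 0.1, 2.4],
    [0, 0, 0.2],
    [0, 0, 0]
  ],
  "twist": [0.2, 0.2, 0.2, 0, 0]
}}

```text
time_s: 2.75
tool_pos: [0.5341, -0.316, 0.0301]
tool_rot: [-178.7, -0.6, -101.6]
force: [0.5, -0.0, 0.6]
grip_width: 0.0658
```

```bash
python3 plan.py .5255 -.309 .02 -101.3 1
```

```text
t 2.75 [ 0.5341 -0.316   0.0301] [-178.66   -0.58 -101.56] F [ 0.5 -0.   0.6] w 0.0658
[[-0.5, 1.0, 1.0]] [np.float64(-0.3)]
```

>>> {"fn": "arm_command", "kwargs": {
  "translation": [
    [-0.5, 1.0, 1.0],
    [0, 0, 0],
    [0, 0, 0]
  ],
  "twist": [0, 0, 0]
}}

```text
time_s: 3.12
tool_pos: [0.5267, -0.3095, 0.0221]
tool_rot: [-178.4, -0.7, -101.6]
force: [-0.6, -0.3, 0.0]
grip_width: 0.0653
```

```bash
python3 plan.py .5255 -.309 .02 -101.3 1
```

```text
t 3.125 [ 0.5267 -0.3095  0.0221] [-178.42   -0.67 -101.55] F [-0.6 -0.3  0. ] w 0.0653
[[-0.0, 0.1, 0.2]] [np.float64(-0.3)]
```

>>> {"fn": "arm_command", "kwargs": {
  "translation": [
    [0, 0.1, 0.2],
    [0, 0, 0],
    [0, 0, 0],
    [0, 0, 0],
    [0, 0, 0],
    [0, 0, 0]
  ],
  "twist": [0, 0, 0, 0, 0, 0],
  "grip": 0,
  "force": 45
}}

```text
time_s: 3.88
tool_pos: [0.5262, -0.3096, 0.0205]
tool_rot: [-178.4, -0.7, -101.6]
force: [-0.7, -0.4, 0.3]
grip_width: 0.0127
```

>>> {"fn": "arm_command", "kwargs": {
  "translation": [
    [0, 0, -3],
    [0, 0, -3],
    [0, 0, -3],
    [0, 0, -2],
    [0, 0, 0]
  ],
  "twist": [0, 0, 0, 0, 0]
}}

```text
time_s: 4.5
tool_pos: [0.5228, -0.3073, 0.1328]
tool_rot: [-178.5, -0.6, -101.5]
force: [0.7, 0.0, -0.2]
grip_width: 0.0004
```

```bash
python3 plan.py .597 .247 .13 -90 14
```

```text
t 4.5 [ 0.5228 -0.3073  0.1328] [-178.46   -0.65 -101.54] F [ 0.7  0.  -0.2] w 0.0004
[[-4.0, 0.3, 0.0], [-4.0, 0.2, 0.0], [-4.0, 0.2, 0.0], [-4.0, 0.1, 0.0], [-4.0, 0.0, 0.0], [-4.0, -0.0, 0.0], [-4.0, -0.1, 0.0], [-4.0, -0.1, 0.0], [-4.0, -0.2, 0.0], [-4.0, -0.2, 0.0], [-4.0, -0.3, 0.0], [-4.0, -0.4, 0.0], [-4.0, -0.4, 0.0], [-4.0, -0.5, 0.0]] [np.float64(-0.8), np.float64(-0.8), np.float64(-0.8), np.float64(-0.8), np.float64(-0.8), np.float64(-0.8), np.float64(-0.8), np.float64(-0.8), np.float64(-0.8), np.float64(-0.8), np.float64(-0.8), np.float64(-0.8), np.float64(-0.8), np.float64(-0.8)]
```

```bash
python3 - <<'E'
from meas import *
T=cam('top');D=cam('side')
B={'shorter':((560,180,700,345),(430,210,540,285)),'longer':((485,170,550,345),(375,240,485,305))}
for n,(b1,b2) in B.items():
    g1=grey(T,None,b1);g2=grey(D,None,b2);r=tri(T,g1[:2],D,g2[:2]);print(n,g1[2],g2[2],r.round(4).tolist())
a=cv2.resize(T['img'][90:240,330:480],(390,390));b=cv2.resize(D['img'][80:230,230:380],(390,390))
cv2.imwrite('pics/g2.png',np.hstack([a,b]))
E
```

```text
shorter 530 214 [[0.5642, -0.3025, 0.055, 0.0216], [0.4242, -0.2903, 0.0324, 0.003]]
longer 792 350 [[0.6306, -0.1224, 0.0366, 0.0016], [0.4117, -0.1486, 0.0341, 0.002]]
```

View pics/g2.png

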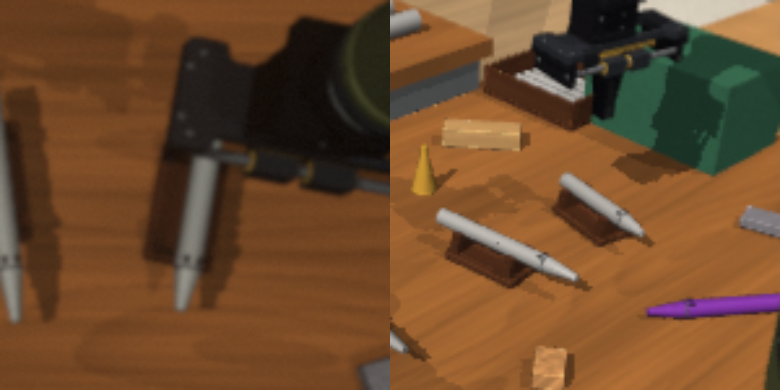

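The crop shows the pipe still in its saddle at (195,220 / 600,205), undisturbed, and the gripper shut empty above it. I need to check the reported TCP against the visible fingertip.

```bash
python3 - <<'E'
from h import *
T=cam('top');D=cam('side'); s=telemetry.get_obs(); p=np.array(s['tool_pos']);print(s['tool_pos'],s['tool_rot'],s['qpos'],s['force'])
v=[]
for c in (T,D):
    im=cv2.resize(c['img'],None,fx=6,fy=6,interpolation=cv2.INTER_CUBIC)
    q0=proj(c,p)[0]; print(q0)
    for dz,col in ((0,(0,255,0)),(.02,(0,255,255)),(.04,(0,0,255)),(.06,(255,0,255))):
        q=proj(c,p+[0,0,dz])[0]*6+3; cv2.circle(im,tuple(int(x) for x in q),3,col,-1)
    x,y=(q0*6).astype(int); v.append(im[max(0,y-300):,max(0,x-200):][:500,:395])
h=min(a.shape[0] for a in v); cv2.imwrite('pics/g3.png',np.hstack([a[:h] for a in v]))
E
```

```text
[ 0.52087237 -0.30628597  0.12951244] [-178.7761435    -0.52741319 -101.5382576 ] [ 42.82158824  14.90986742 -17.57013186  95.61079325   4.99889653
  68.89893964 -77.42301518] [-0.27600092  0.60457678 -0.18431801]
[421.81086841 156.32722957]
[310.51584537 132.1131755 ]
```

View pics/g3.png

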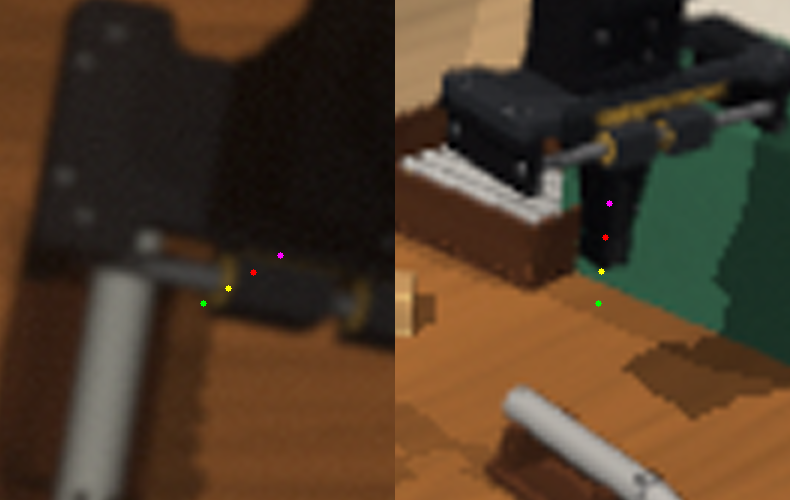

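The dots show the real fingertip at (605,267) in the side pane, about 6 px above the reported TCP dot (598,303), and no finger at the green dot in the top pane. Reported pose and reality seem to differ. Triangulating gripper features to find by how much.

```bash
python3 - <<'E'
from h import *
T=cam('top');D=cam('side');a=np.array([421.81,156.33]);b=np.array([310.52,132.11])
f=lambda q,x,y,o:q+np.array([x-o-200,y-300])/6
A=[f(a,228,280,0),f(a,357,308,0)];B=[f(b,608,148,395),f(b,672,133,395)]
r=tri(T,A,D,B);print('rings',r.round(4));d=r[1]-r[0];print(np.degrees(np.arctan2(d[1],d[0])))
t=f(b,606,267,395)
for z in (.11,.13,.14,.15,.16,.17): print(z,onz(D,t,z).round(3),(proj(T,onz(D,t,z))[0]-a)*6+[200,300])
print(telemetry.get_obs()['tool_pos'])
E
```

```text
rings [[ 0.4981 -0.2715  0.2364  0.002 ]
 [ 0.4884 -0.3091  0.2377  0.0057]]
-104.39082012602088
0.11 [[ 0.57  -0.377  0.11 ]] [374.79912748 180.25635552]
0.13 [[ 0.544 -0.343  0.13 ]] [306.14894539 235.18730363]
0.14 [[ 0.531 -0.326  0.14 ]] [270.3023944  263.87024272]
0.15 [[ 0.518 -0.309  0.15 ]] [233.38068212 293.41352312]
0.16 [[ 0.505 -0.292  0.16 ]] [195.33469194 323.85644973]
0.17 [[ 0.492 -0.275  0.17 ]] [156.11226878 355.24075909]
[ 0.52095825 -0.30631755  0.12961751]
```

```bash
python3 plan.py .53 -.215 .04 -101.5 4
```

```text
t 4.8 [ 0.521  -0.3063  0.1296] [-178.77   -0.53 -101.54] F [-0.3 -0.6  0. ] w 0.0004
[[-2.3, 0.2, 2.2], [-2.3, 0.2, 2.2], [-2.3, 0.2, 2.2], [-2.3, 0.2, 2.2]] [np.float64(-0.0), np.float64(-0.0), np.float64(-0.0), np.float64(-0.0)]
```

>>> {"fn": "arm_command", "kwargs": {
  "translation": [
    [-3.0, 0.2, 0],
    [-3.0, 0.2, 0],
    [-3.2, 0.2, 0],
    [0, 0, 3],
    [0, 0, 3],
    [0, 0, 2.5],
    [0, 0, 0]
  ],
  "twist": [0, 0, 0, 0, 0, 0, 0]
}}

```text
time_s: 5.68
tool_pos: [0.5331, -0.212, 0.0366]
tool_rot: [-179.1, -0.4, -101.5]
force: [0.3, 0.0, 0.6]
grip_width: 0.0007
```

>>> {"fn": "arm_command", "kwargs": {
  "translation": [
    [0, 0, 0.4],
    [0, 0, 0.4],
    [0, 0, 0.4],
    [0, 0, 0.4],
    [0, 0, 0.4]
  ],
  "twist": [0, 0, 0, 0, 0]
}}

```text
time_s: 6.3
tool_pos: [0.5357, -0.2133, 0.0187]
tool_rot: [-178.8, -0.5, -101.6]
force: [0.4, 0.7, 0.1]
grip_width: 0.0008
```

```bash
python3 - <<'E'
from h import *
T=cam('top');D=cam('side'); s=telemetry.get_obs(); p=np.array(s['tool_pos']);print(s['tool_pos'],s['tool_rot'],s['force'])
v=[]
for c in (T,D):
    im=cv2.resize(c['img'],None,fx=5,fy=5,interpolation=cv2.INTER_CUBIC)
    q0=proj(c,p)[0]; print(q0)
    for dz,col in ((0,(0,255,0)),(.02,(0,255,255)),(.04,(0,0,255))):
        q=proj(c,p+[0,0,dz])[0]*5+2; cv2.circle(im,tuple(int(x) for x in q),3,col,-1)
    x,y=(q0*5).astype(int); v.append(im[max(0,y-300):,max(0,x-200):][:500,:395])
h=min(a.shape[0] for a in v); cv2.imwrite('pics/g4.png',np.hstack([a[:h] for a in v]))
E
```

```text
[ 0.53517986 -0.21316629  0.0181868 ] [-178.90668361   -0.44780046 -101.56533764] [ 0.10920309 -0.00460296  0.40819816]
[361.9427883  161.87982061]
[286.25980293 168.26543134]
```

View pics/g4.png

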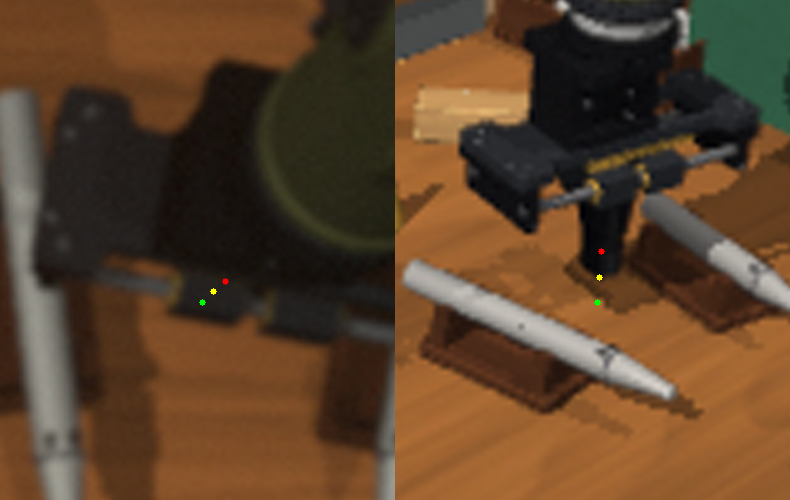

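The pane shows the fingertip (600,275) again about 5 px above the TCP dot, midway between the pipes, with bench beneath. Continuing to touch.

>>> {"fn": "arm_command", "kwargs": {
  "translation": [
    [0, 0, 0.3],
    [0, 0, 0.3],
    [0, 0, 0.3],
    [0, 0, 0.3],
    [0, 0, 0.3],
    [0, 0, 0.3]
  ],
  "twist": [0, 0, 0, 0, 0, 0]
}}

```text
time_s: 7.15
tool_pos: [0.5357, -0.2135, -0.0008]
tool_rot: [-178.9, -0.5, -101.6]
force: [-0.4, -0.1, 0.0]
grip_width: 0.0005
```

>>> {"fn": "arm_command", "kwargs": {
  "translation": [
    [0, 0, 0.3],
    [0, 0, 0.3],
    [0, 0, 0.3],
    [0, 0, 0.3]
  ],
  "twist": [0, 0, 0, 0]
}}

```text
time_s: 7.65
tool_pos: [0.536, -0.2136, -0.0137]
tool_rot: [-178.9, -0.5, -101.6]
force: [0.4, -0.8, -0.0]
grip_width: 0.0001
```

```bash
python3 - <<'E'
from h import *
D=cam('side');b=np.array([286.26,168.27]); t=b+np.array([600-395-200,275-300])/5
for z in (0,.01,.018,.03,.038,.05): print(z,onz(D,t,z).round(3))
print(telemetry.get_obs()['tool_pos'],telemetry.get_obs()['force'])
E
```

```text
0 [[ 0.576 -0.264  0.   ]]
0.01 [[ 0.565 -0.251  0.01 ]]
0.018 [[ 0.556 -0.24   0.018]]
0.03 [[ 0.543 -0.225  0.03 ]]
0.038 [[ 0.534 -0.215  0.038]]
0.05 [[ 0.52  -0.199  0.05 ]]
[ 0.53564627 -0.21347316 -0.01410434] [-0.74133819 -0.68762237 -0.39273455]
```

Reported z = −14 mm with no contact, so the reported height reads about 20 mm low; x and y agree. Touching down to get the exact offset.

>>> {"fn": "arm_command", "kwargs": {
  "translation": [
    [0, 0, 0.2],
    [0, 0, 0.2],
    [0, 0, 0.2]
  ],
  "twist": [0, 0, 0]
}}

```text
time_s: 8.07
tool_pos: [0.5359, -0.2136, -0.0204]
tool_rot: [-178.9, -0.4, -101.6]
force: [0.5, 0.4, -0.7]
grip_width: 0.0002
```

>>> {"fn": "arm_command", "kwargs": {
  "translation": [
    [0, 0, 0.2],
    [0, 0, 0.2]
  ],
  "twist": [0, 0]
}}

```text
time_s: 8.32
tool_pos: [0.5361, -0.2137, -0.0245]
tool_rot: [-178.9, -0.4, -101.6]
force: [-0.7, -0.1, 0.1]
grip_width: 0.0005
```

>>> {"fn": "arm_command", "kwargs": {
  "translation": [
    [0, 0, 0.2],
    [0, 0, 0.2]
  ],
  "twist": [0, 0]
}}

```text
time_s: 8.57
tool_pos: [0.5362, -0.2137, -0.0284]
tool_rot: [-178.9, -0.5, -101.6]
force: [-4.9, 1.6, 15.4]
grip_width: 0.0003
```

>>> {"fn": "arm_command", "kwargs": {
  "translation": [
    [0, 0, 0.15]
  ],
  "twist": [0]
}}

```text
time_s: 8.7
tool_pos: [0.5361, -0.2138, -0.0285]
tool_rot: [-178.9, -0.5, -101.6]
force: [-5.7, 3.0, 17.1]
grip_width: 0.0001
```

Contact at reported z≈−0.028, so true z = reported + 0.0275 (constant, as the earlier view at 0.13 agrees). My first grasp closed just above the pipe. Going back with the corrected height.

>>> {"fn": "arm_command", "kwargs": {
  "translation": [
    [0, 0, -3],
    [0, 0, -3],
    [0, 0, -3],
    [2.4, 0, 0],
    [2.4, 0, 0],
    [2.4, 0, 0],
    [2.4, 0, 0],
    [0, 0, 0]
  ],
  "twist": [0, 0, 0, 0, 0, 0, 0, 0],
  "grip": 75
}}

```text
time_s: 9.7
tool_pos: [0.5157, -0.3087, 0.0657]
tool_rot: [-178.9, -0.5, -101.5]
force: [-0.2, 1.4, -0.1]
grip_width: 0.0639
```

```bash
python3 plan.py .5255 -.309 .04 -101.3 1
```

```text
t 9.7 [ 0.5157 -0.3087  0.0657] [-178.86   -0.52 -101.46] F [-0.2  1.4 -0.1] w 0.0639
[[-0.2, -1.0, 2.6]] [np.float64(-0.2)]
```

>>> {"fn": "arm_command", "kwargs": {
  "translation": [
    [-0.2, -1.0, 0],
    [0, 0, 2.0],
    [0, 0, 2.0],
    [0, 0, 2.0],
    [0, 0, 1.0],
    [0, 0, 0]
  ],
  "twist": [0, 0, 0, 0, 0, 0]
}}

```text
time_s: 10.45
tool_pos: [0.5293, -0.3005, -0.0111]
tool_rot: [-179.1, -0.2, -100.9]
force: [-0.6, 0.6, -0.6]
grip_width: 0.0649
```

```bash
python3 plan.py .5255 -.309 -.0065 -101.3 1
```

```text
t 10.45 [ 0.5293 -0.3005 -0.0111] [-179.06   -0.22 -100.92] F [-0.6  0.6 -0.6] w 0.0649
[[0.9, 0.2, -0.5]] [np.float64(0.4)]
```

>>> {"fn": "arm_command", "kwargs": {
  "translation": [
    [0.9, 0.2, -0.5],
    [0, 0, 0],
    [0, 0, 0]
  ],
  "twist": [0.4, 0, 0]
}}

```text
time_s: 10.82
tool_pos: [0.5266, -0.3103, -0.004]
tool_rot: [-178.9, -0.3, -101.4]
force: [-0.3, 0.5, -0.2]
grip_width: 0.0652
```

>>> {"fn": "arm_command", "kwargs": {
  "translation": [
    [0, 0, 0],
    [0, 0, 0],
    [0, 0, 0],
    [0, 0, 0],
    [0, 0, 0],
    [0, 0, 0],
    [0, 0, 0]
  ],
  "twist": [0, 0, 0, 0, 0, 0, 0],
  "grip": 0,
  "force": 50
}}

```text
time_s: 11.7
tool_pos: [0.5271, -0.3105, -0.0032]
tool_rot: [-178.8, -0.3, -101.4]
force: [0.2, 0.2, 0.2]
grip_width: 0.0207
```

>>> {"fn": "arm_command", "kwargs": {
  "translation": [
    [0, 0, -3],
    [0, 0, -3],
    [0, 0, -3],
    [0, 0, -2],
    [0, 0, 0]
  ],
  "twist": [0, 0, 0, 0, 0]
}}

```text
time_s: 12.32
tool_pos: [0.5231, -0.3081, 0.1071]
tool_rot: [-179.1, -0.2, -101.3]
force: [0.2, -0.3, -1.6]
grip_width: 0.0205
```

```bash
python3 plan.py .597 .247 .11 -90 14
```

```text
t 12.325 [ 0.5231 -0.3081  0.1071] [-179.12   -0.18 -101.33] F [ 0.2 -0.3 -1.6] w 0.0205
[[-4.0, 0.3, -0.0], [-4.0, 0.2, -0.0], [-4.0, 0.1, -0.0], [-4.0, 0.1, -0.0], [-4.0, 0.0, -0.0], [-4.0, -0.0, -0.0], [-4.0, -0.1, -0.0], [-4.0, -0.1, -0.0], [-4.0, -0.2, -0.0], [-4.0, -0.2, -0.0], [-4.0, -0.3, -0.0], [-4.0, -0.4, -0.0], [-4.0, -0.4, -0.0], [-4.0, -0.5, -0.0]] [np.float64(-0.8), np.float64(-0.8), np.float64(-0.8), np.float64(-0.8), np.float64(-0.8), np.float64(-0.8), np.float64(-0.8), np.float64(-0.8), np.float64(-0.8), np.float64(-0.8), np.float64(-0.8), np.float64(-0.8), np.float64(-0.8), np.float64(-0.8)]
```

>>> {"fn": "arm_command", "kwargs": {
  "translation": [
    [-4, 0.3, 0],
    [-4, 0.2, 0],
    [-4, 0.1, 0],
    [-4, 0.1, 0],
    [-4, 0, 0],
    [-4, 0, 0],
    [-4, -0.1, 0],
    [-4, -0.1, 0],
    [-4, -0.2, 0],
    [-4, -0.2, 0]
  ],
  "twist": [-0.8, -0.8, -0.8, -0.8, -0.8, -0.8, -0.8, -0.8, -0.8, -0.8]
}}

```text
time_s: 13.58
tool_pos: [0.5683, 0.0964, 0.0898]
tool_rot: [179.7, -0.2, -93.6]
force: [-0.0, -0.2, -1.1]
grip_width: 0.0211
```

```bash
python3 plan.py .597 .247 .10 -90 5
```

```text
t 13.575 [0.5683 0.0964 0.0898] [179.71  -0.22 -93.59] F [-0.  -0.2 -1.1] w 0.0211
[[-3.0, -0.4, -0.2], [-3.0, -0.4, -0.2], [-3.0, -0.5, -0.2], [-3.0, -0.5, -0.2], [-3.0, -0.5, -0.2]] [np.float64(-0.7), np.float64(-0.7), np.float64(-0.7), np.float64(-0.7), np.float64(-0.7)]
```

>>> {"fn": "arm_command", "kwargs": {
  "translation": [
    [-3.0, -0.4, -0.2],
    [-3.0, -0.4, -0.2],
    [-3.0, -0.5, -0.2],
    [-3.0, -0.5, -0.2],
    [-3.0, -0.5, -0.2],
    [0, 0, 0]
  ],
  "twist": [-0.7, -0.7, -0.7, -0.7, -0.7, 0]
}}

```text
time_s: 14.32
tool_pos: [0.5904, 0.2539, 0.0885]
tool_rot: [178.8, -0.2, -89.6]
force: [0.1, 0.1, -1.1]
grip_width: 0.0208
```

```bash
python3 plan.py .597 .247 .05 -90 2
```

```text
t 14.325 [0.5904 0.2539 0.0885] [178.85  -0.18 -89.55] F [ 0.1  0.1 -1.1] w 0.0208
[[0.3, -0.3, 1.9], [0.3, -0.3, 1.9]] [np.float64(0.2), np.float64(0.2)]
```

>>> {"fn": "arm_command", "kwargs": {
  "translation": [
    [0.3, -0.3, 1.9],
    [0.3, -0.3, 1.9],
    [0, 0, 0.8],
    [0, 0, 0]
  ],
  "twist": [0.2, 0.2, 0, 0]
}}

```text
time_s: 14.82
tool_pos: [0.5942, 0.2412, 0.0348]
tool_rot: [178.5, -0.5, -90.3]
force: [-0.2, 0.1, -2.0]
grip_width: 0.0207
```

```bash
python3 plan.py .597 .247 .04 -90 1; python3 - <<'E'
from h import *
D=cam('side');T=cam('top')
# grey pipe ends held: view
a=cv2.resize(T['img'][80:200,100:280],None,fx=2.2,fy=3.3);b=cv2.resize(D['img'][120:260,90:260],None,fx=2.3,fy=2.83)[:396]
cv2.imwrite('pics/p1.png',np.hstack([a,b[:396]]) if a.shape[0]==b.shape[0] else np.hstack([a[:396],cv2.resize(b,(391,396))]))
E
```

```text
t 14.825 [0.5942 0.2412 0.0348] [178.51  -0.5  -90.25] F [-0.2  0.1 -2. ] w 0.0207
[[-0.6, -0.3, -0.5]] [np.float64(-0.3)]
```

View pics/p1.png

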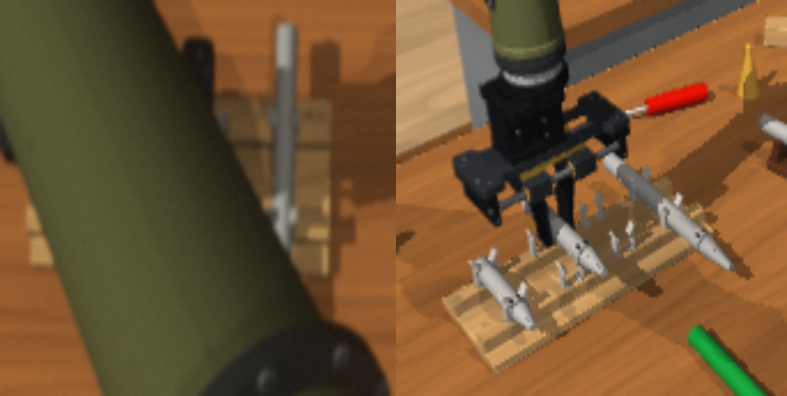

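The side pane shows the short pipe held above the empty place next to the shortest (575,245), lying along the rail with its foot toward the robot. Centring, then pressing down.

>>> {"fn": "arm_command", "kwargs": {
  "translation": [
    [-0.6, -0.3, 0],
    [0, 0, 0],
    [0, 0, 0]
  ],
  "twist": [0, 0, 0]
}}

```text
time_s: 15.3
tool_pos: [0.5994, 0.2493, 0.038]
tool_rot: [178.8, -0.4, -90.2]
force: [0.2, 0.2, -1.4]
grip_width: 0.0207
```

```bash
python3 plan.py .597 .2465 .02 -90 1
```

```text
t 15.3 [0.5994 0.2493 0.038 ] [178.81  -0.37 -90.22] F [ 0.2  0.2 -1.4] w 0.0207
[[0.3, 0.2, 1.8]] [np.float64(-0.2)]
```

>>> {"fn": "arm_command", "kwargs": {
  "translation": [
    [0.2, 0.1, 0.6],
    [0, 0, 0.5],
    [0, 0, 0.4],
    [0, 0, 0.4],
    [0, 0, 0.4]
  ],
  "twist": [0, 0, 0, 0, 0]
}}

```text
time_s: 15.92
tool_pos: [0.5994, 0.2452, 0.0156]
tool_rot: [179.0, -0.5, -90.3]
force: [-1.4, -4.3, 12.0]
grip_width: 0.0209
```

>>> {"fn": "arm_command", "kwargs": {
  "translation": [
    [0, 0, 0.4],
    [0, 0, 0.4],
    [0, 0, 0.4]
  ],
  "twist": [0, 0, 0]
}}

```text
time_s: 16.3
tool_pos: [0.6025, 0.2451, 0.0114]
tool_rot: [179.3, -0.6, -90.4]
force: [-4.2, -2.7, 12.7]
grip_width: 0.0211
```

>>> {"fn": "arm_command", "kwargs": {
  "translation": [
    [0, 0.1, 0.5],
    [0, 0.1, 0.5],
    [0, 0.1, 0.5]
  ],
  "twist": [0, 0, 0]
}}

```text
time_s: 16.68
tool_pos: [0.604, 0.2445, 0.0027]
tool_rot: [179.9, -0.6, -90.5]
force: [0.3, -0.8, -1.3]
grip_width: 0.0207
```

>>> {"fn": "arm_command", "kwargs": {
  "translation": [
    [0, 0.1, 0.5],
    [0, 0.1, 0.5]
  ],
  "twist": [0, 0]
}}

```text
time_s: 16.92
tool_pos: [0.6034, 0.2444, -0.0027]
tool_rot: [-180.0, -0.7, -90.5]
force: [-11.8, -8.8, 44.4]
grip_width: 0.0205
```

Force rose to 12 N, dropped at the click, then hit a hard stop at reported z −0.0027 (expected −0.0022). Releasing.

>>> {"fn": "arm_command", "kwargs": {
  "translation": [
    [0, 0, -0.1],
    [0, 0, 0],
    [0, 0, 0],
    [0, 0, 0],
    [0, 0, 0]
  ],
  "twist": [0, 0, 0, 0, 0],
  "grip": 50
}}

```text
time_s: 17.55
tool_pos: [0.6023, 0.2453, -0.0027]
tool_rot: [179.9, -0.6, -90.5]
force: [1.1, 0.2, 0.4]
grip_width: 0.043
```

>>> {"fn": "arm_command", "kwargs": {
  "translation": [
    [0, 0, -2],
    [0, 0, -3],
    [0, 0, -3],
    [0, 0, -3],
    [0, 0, 0]
  ],
  "twist": [0, 0, 0, 0, 0]
}}

```text
time_s: 18.18
tool_pos: [0.6034, 0.2477, 0.1159]
tool_rot: [-179.9, -0.5, -90.4]
force: [0.6, 0.2, -0.9]
grip_width: 0.0433
```

```bash
python3 plan.py .5452 -.1323 .1 -83.5 9
```

```text
t 18.175 [0.6034 0.2477 0.1159] [-179.9    -0.53  -90.41] F [ 0.6  0.2 -0.9] w 0.0433
[[4.2, 0.6, 0.2], [4.2, 0.7, 0.2], [4.2, 0.7, 0.2], [4.2, 0.8, 0.2], [4.2, 0.8, 0.2], [4.2, 0.9, 0.2], [4.2, 1.0, 0.2], [4.2, 1.0, 0.2], [4.1, 1.1, 0.2]] [np.float64(-0.8), np.float64(-0.8), np.float64(-0.8), np.float64(-0.8), np.float64(-0.8), np.float64(-0.8), np.float64(-0.8), np.float64(-0.8), np.float64(-0.8)]
```

>>> {"fn": "arm_command", "kwargs": {
  "translation": [
    [4.2, 0.6, 0.2],
    [4.2, 0.7, 0.2],
    [4.2, 0.7, 0.2],
    [4.2, 0.8, 0.2],
    [4.2, 0.8, 0.2],
    [4.2, 0.9, 0.2],
    [4.2, 1.0, 0.2],
    [4.2, 1.0, 0.2],
    [4.1, 1.1, 0.2],
    [0, 0, 0]
  ],
  "twist": [-0.8, -0.8, -0.8, -0.8, -0.8, -0.8, -0.8, -0.8, -0.8, 0],
  "grip": 75
}}

```text
time_s: 19.42
tool_pos: [0.5419, -0.1439, 0.0995]
tool_rot: [179.9, -0.4, -82.8]
force: [-0.3, 0.1, -0.1]
grip_width: 0.0653
```

```bash
python3 plan.py .5447 -.1325 .05 -83.4 2; python3 - <<'E'
from meas import *
T=cam('top');D=cam('side')
g1=grey(T,None,(235,150,280,280));g2=grey(D,None,(195,285,290,365))
r=tri(T,g1[:2],D,g2[:2]);print(g1[2],g2[2],r.round(4).tolist());print(onz(T,g1[:2],.038))
a=cv2.resize(T['img'][85:205,100:260],None,fx=2.4,fy=2.4);b=cv2.resize(D['img'][165:260,90:260],(400,288))
cv2.imwrite('pics/p2.png',np.hstack([a,b]))
E
```

```text
t 19.425 [ 0.5419 -0.1439  0.0995] [179.9   -0.45 -82.83] F [-0.3  0.1 -0.1] w 0.0653
[[-0.5, -0.2, 2.5], [-0.6, -0.2, 2.5]] [np.float64(0.3), np.float64(0.3)]
582 367 [[0.6678, 0.2466, 0.0417, 0.0005], [0.498, 0.2467, 0.0353, 0.0056]]
[[0.66911624 0.24741163 0.038     ]
 [0.4995593  0.24810172 0.038     ]]
```

View pics/p2.png

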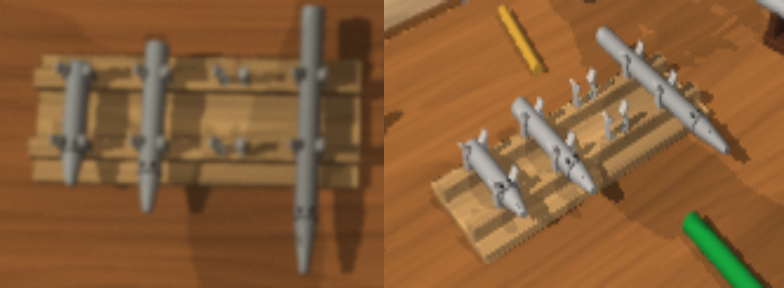

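The picture shows the short pipe clipped parallel to its neighbours at (150,125 / 555,145). Its measured mid is x≈0.602, y≈0.247, z≈0.0385, so it is seated. Now the longer pipe.

>>> {"fn": "arm_command", "kwargs": {
  "translation": [
    [-0.5, -0.2, 2.5],
    [-0.6, -0.2, 2.5],
    [0, 0, 0],
    [0, 0, 0]
  ],
  "twist": [0.3, 0.3, 0, 0]
}}

```text
time_s: 20.02
tool_pos: [0.548, -0.1208, 0.0506]
tool_rot: [-179.8, -0.2, -82.6]
force: [0.4, 0.1, 0.1]
grip_width: 0.0658
```

```bash
python3 plan.py .5447 -.1325 -.006 -83.4 3
```

```text
t 20.025 [ 0.548  -0.1208  0.0506] [-179.83   -0.24  -82.58] F [0.4 0.1 0.1] w 0.0658
[[0.4, 0.2, 1.9], [0.4, 0.2, 1.9], [0.4, 0.2, 1.9]] [np.float64(0.3), np.float64(0.3), np.float64(0.3)]
```

>>> {"fn": "arm_command", "kwargs": {
  "translation": [
    [1.1, 0.4, 0],
    [0, 0, 0],
    [0, 0, 0]
  ],
  "twist": [0.7, 0, 0]
}}

```text
time_s: 20.4
tool_pos: [0.5468, -0.1337, 0.053]
tool_rot: [-179.6, -0.3, -83.3]
force: [-0.0, -0.2, -0.4]
grip_width: 0.0652
```

>>> {"fn": "arm_command", "kwargs": {
  "translation": [
    [0, 0, 1.9],
    [0, 0, 1.9],
    [0, 0, 1.5],
    [0, 0, 0]
  ],
  "twist": [0, 0, 0, 0]
}}

```text
time_s: 20.9
tool_pos: [0.5458, -0.1338, -0.005]
tool_rot: [-179.8, -0.3, -83.4]
force: [-0.7, 0.4, 0.6]
grip_width: 0.0651
```

```bash
python3 plan.py .5447 -.1325 -.006 -83.4 1
```

```text
t 20.9 [ 0.5458 -0.1338 -0.005 ] [-179.77   -0.28  -83.36] F [-0.7  0.4  0.6] w 0.0651
[[-0.1, 0.1, 0.1]] [np.float64(0.0)]
```

>>> {"fn": "arm_command", "kwargs": {
  "translation": [
    [0, 0, 0],
    [0, 0, 0],
    [0, 0, 0],
    [0, 0, 0],
    [0, 0, 0],
    [0, 0, 0],
    [0, 0, 0]
  ],
  "twist": [0, 0, 0, 0, 0, 0, 0],
  "grip": 0,
  "force": 50
}}

```text
time_s: 21.78
tool_pos: [0.5473, -0.134, -0.0036]
tool_rot: [-179.6, -0.3, -83.3]
force: [-0.4, 1.4, -2.1]
grip_width: 0.0209
```

>>> {"fn": "arm_command", "kwargs": {
  "translation": [
    [0, 0, -3],
    [0, 0, -3],
    [0, 0, -3],
    [0, 0, -2],
    [0, 0, 0]
  ],
  "twist": [0, 0, 0, 0, 0]
}}

```text
time_s: 22.4
tool_pos: [0.5447, -0.1329, 0.1075]
tool_rot: [-179.8, -0.2, -83.3]
force: [0.1, 0.3, -1.7]
grip_width: 0.0209
```

```bash
python3 plan.py .597 .172 .1 -90 9
```

```text
t 22.4 [ 0.5447 -0.1329  0.1075] [-179.85   -0.23  -83.33] F [ 0.1  0.3 -1.7] w 0.0209
[[-3.3, -1.0, 0.1], [-3.3, -0.9, 0.1], [-3.3, -0.9, 0.1], [-3.3, -0.8, 0.1], [-3.3, -0.8, 0.1], [-3.4, -0.8, 0.1], [-3.4, -0.7, 0.1], [-3.4, -0.7, 0.1], [-3.4, -0.6, 0.1]] [np.float64(0.7), np.float64(0.7), np.float64(0.7), np.float64(0.7), np.float64(0.7), np.float64(0.7), np.float64(0.7), np.float64(0.7), np.float64(0.7)]
```

>>> {"fn": "arm_command", "kwargs": {
  "translation": [
    [-3.3, -1.0, 0],
    [-3.3, -0.9, 0],
    [-3.3, -0.9, 0],
    [-3.3, -0.8, 0],
    [-3.3, -0.8, 0],
    [-3.4, -0.8, 0],
    [-3.4, -0.7, 0],
    [-3.4, -0.7, 0],
    [-3.4, -0.6, 0],
    [0, 0, 0]
  ],
  "twist": [0.7, 0.7, 0.7, 0.7, 0.7, 0.7, 0.7, 0.7, 0.7, 0]
}}

```text
time_s: 23.65
tool_pos: [0.5897, 0.1793, 0.0897]
tool_rot: [179.0, -0.2, -90.0]
force: [-0.5, 0.1, -1.5]
grip_width: 0.0209
```

```bash
python3 plan.py .599 .1718 .045 -90 2
```

```text
t 23.65 [0.5897 0.1793 0.0897] [178.96  -0.21 -90.02] F [-0.5  0.1 -1.5] w 0.0209
[[0.4, -0.5, 2.2], [0.4, -0.5, 2.2]] [np.float64(-0.0), np.float64(-0.0)]
```

>>> {"fn": "arm_command", "kwargs": {
  "translation": [
    [0.4, -0.5, 2.2],
    [0.2, -0.4, 2.2],
    [0, 0, 0],
    [0, 0, 0]
  ],
  "twist": [0, 0, 0, 0]
}}

```text
time_s: 24.15
tool_pos: [0.5963, 0.1665, 0.0379]
tool_rot: [178.6, -0.5, -90.3]
force: [0.3, -0.6, -1.0]
grip_width: 0.0208
```

```bash
python3 plan.py .599 .1718 .035 -90 1
```

```text
t 24.15 [0.5963 0.1665 0.0379] [178.58  -0.47 -90.27] F [ 0.3 -0.6 -1. ] w 0.0208
[[-0.5, -0.3, 0.3]] [np.float64(-0.3)]
```

>>> {"fn": "arm_command", "kwargs": {
  "translation": [
    [-0.4, -0.2, 0],
    [0, 0, 0],
    [0, 0, 0]
  ],
  "twist": [0, 0, 0]
}}

```text
time_s: 24.52
tool_pos: [0.5995, 0.1704, 0.0392]
tool_rot: [178.7, -0.5, -90.3]
force: [-0.6, 0.7, -2.4]
grip_width: 0.0207
```

>>> {"fn": "arm_command", "kwargs": {
  "translation": [
    [0, 0, 0.6],
    [0, 0, 0.5],
    [0, 0, 0.4],
    [0, 0, 0.4]
  ],
  "twist": [0, 0, 0, 0]
}}

```text
time_s: 25.02
tool_pos: [0.5993, 0.1705, 0.0195]
tool_rot: [178.8, -0.5, -90.3]
force: [-0.1, 0.5, -0.2]
grip_width: 0.0209
```

>>> {"fn": "arm_command", "kwargs": {
  "translation": [
    [0, 0, 0.4],
    [0, 0.1, 0.5],
    [0, 0.1, 0.5],
    [0, 0.1, 0.5],
    [0, 0.1, 0.5]
  ],
  "twist": [0, 0, 0, 0, 0]
}}

```text
time_s: 25.65
tool_pos: [0.6033, 0.1697, 0.007]
tool_rot: [179.7, -0.6, -90.4]
force: [-1.9, -1.8, 6.7]
grip_width: 0.021
```

>>> {"fn": "arm_command", "kwargs": {
  "translation": [
    [0, 0.1, 0.5],
    [0, 0.1, 0.5]
  ],
  "twist": [0, 0]
}}

```text
time_s: 25.9
tool_pos: [0.6028, 0.1693, -0.0021]
tool_rot: [179.9, -0.6, -90.5]
force: [0.9, -0.1, -5.0]
grip_width: 0.0208
```

>>> {"fn": "arm_command", "kwargs": {
  "translation": [
    [0, 0, 0.3]
  ],
  "twist": [0]
}}

```text
time_s: 26.02
tool_pos: [0.6028, 0.1693, -0.0029]
tool_rot: [179.9, -0.6, -90.5]
force: [-10.8, -4.1, 29.6]
grip_width: 0.0208
```

>>> {"fn": "arm_command", "kwargs": {
  "translation": [
    [0, 0, -0.1],
    [0, 0, 0],
    [0, 0, 0],
    [0, 0, 0],
    [0, 0, 0]
  ],
  "twist": [0, 0, 0, 0, 0],
  "grip": 50
}}

```text
time_s: 26.65
tool_pos: [0.6016, 0.1699, -0.0033]
tool_rot: [179.7, -0.6, -90.4]
force: [0.2, -0.9, 0.4]
grip_width: 0.0431
```

>>> {"fn": "arm_command", "kwargs": {
  "translation": [
    [0, 0, -2],
    [0, 0, -3],
    [0, 0, -3],
    [0, 0, -3],
    [4, 0, -1],
    [4, 0, 0],
    [4, 0, 0],
    [4, 0, 0],
    [4, 0, 0],
    [0, 0, 0]
  ],
  "twist": [0, 0, 0, 0, 0, 0, 0, 0, 0, 0]
}}

```text
time_s: 27.9
tool_pos: [0.6051, -0.0315, 0.1378]
tool_rot: [-179.4, -0.5, -90.2]
force: [-0.0, -0.7, 0.2]
grip_width: 0.0438
```

>>> {"fn": "arm_command", "kwargs": {
  "translation": [
    [4, 0, 0],
    [4, 0, 0],
    [4, 0, 0],
    [0, 0, 0]
  ],
  "twist": [0, 0, 0, 0]
}}

```text
time_s: 28.4
tool_pos: [0.6074, -0.1497, 0.1448]
tool_rot: [-178.9, -0.4, -89.8]
force: [-0.2, 0.5, 0.3]
grip_width: 0.0433
```

```bash
python3 - <<'E'
from meas import *
T=cam('top');D=cam('side')
for n,b1,b2,L in (('shorter',(235,150,280,280),(195,285,290,365),.065),('longer',(285,130,332,300),(235,265,320,360),.085)):
    g1=grey(T,None,b1);g2=grey(D,None,b2); r=tri(T,g1[:2],D,g2[:2]);q=onz(T,g1[:2],.038)
    print(n,g1[2],g2[2],r.round(4).tolist(),q.round(4).tolist(),'mid x',round(q[0,0]-.001-L,4))
a=cv2.resize(T['img'][85:205,100:260],None,fx=2.4,fy=2.4);b=cv2.resize(D['img'][165:260,90:260],(400,288))
cv2.imwrite('pics/p3.png',np.hstack([a,b]))
E
```

```text
shorter 588 367 [[0.6678, 0.2466, 0.0417, 0.0005], [0.498, 0.2467, 0.0353, 0.0056]] [[0.6691, 0.2474, 0.038], [0.4996, 0.2481, 0.038]] mid x 0.6031
longer 739 406 [[0.6863, 0.1716, 0.042, 0.002], [0.4701, 0.1754, 0.0445, 0.0079]] [[0.6872, 0.1716, 0.038], [0.4683, 0.1738, 0.038]] mid x 0.6012
```

View pics/p3.png

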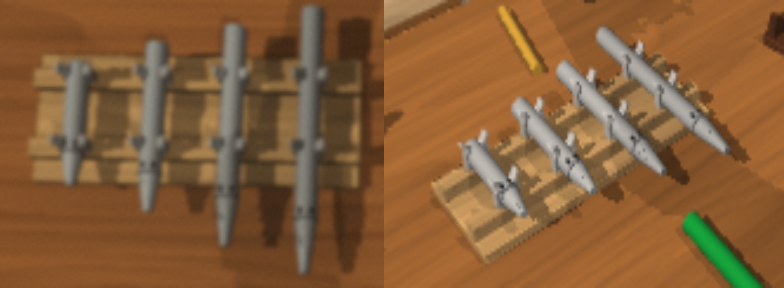

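The last picture shows all four pipes seated in the clips, in order of length, the new ones at (150,125) and (230,135). They are parallel, and the gripper is clear.

```bash
python3 -c "
from cell import env; print(env.sign_off())"
```

```text
the job is handed in; nothing more can be done
None
```

Both loose pipes are pressed home in the middle places, the longer one next to the longest pipe and the shorter one next to the shortest. The gripper is clear and the job was handed in at about 28.5 s. No verdict was reported.

**Seating:** Both pipes hit a hard stop after the clips gave way, at 44 N (shorter) and 30 N (longer) on the wrist. The reported height at the stop matched the seated height to within 1 mm.

**Last measurements (estimated from the images):**

| Pipe | Middle off clip centre (x) | Sideways off its place (y) | Angle to rail | Axis height from two views |
|---|---|---|---|---|
| Shorter | about 5 mm | about 1 mm | under 1° | about 38.5 mm |
| Longer | about 4 mm | about 1–2 mm | about 1° | about 43 mm |

**What failed or disagreed:**
- **First grasp:** it closed on air just above the shorter pipe. The reported tool height reads about 28 mm low. I confirmed this in the side view and by touching the bench, then corrected for it.
- **Longer pipe's height:** the two-view figure (42 and 44.5 mm at the ends) is doubtful, since at the foot end the two views missed each other by 8 mm and my image crop may have cut it off. The true seated height is 38 mm, and I relied on the hard stop and the last picture instead.

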